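Put the blue tape on the bent tape arm

TASK

Take the blue roll of tape out of the rack, thread it over the free end of the bent tape arm and work it round both bends by feel, without forcing it: the cranked end of the arm has been knocked a little out of line. Push it up against the black stop collar, hold it gently but firmly pressed there for a moment, then let go and leave it hanging snug against the collar, and leave the other tapes and the things on the desk where they are.

Things in the scene. Friction and masses are not known exactly. Their poses are not given: they have to be found in the camera images.
- blue_c (a point): centre of the blue roll of tape, a rigid ring: 64 mm outer diameter, 24 mm wide, smooth bore of 26 mm, mass 50 to 95 g. y axis = axis of the bore, z up at the start. It stands on edge in one of the rack's slots, centre 38 mm above the desk. It can be held from above across its 64 mm diameter, or pinched over its top by its flat faces (the ring is 19 mm thick from bore to rim)
- red_c (a point): centre of the red roll of tape, the same size, in another slot: leave it there
- tan_c (a point): centre of the tan roll of tape, the same size, in another slot: leave it there
- rack: grey plastic tape rack, 85 x 185 x 26 mm, fixed; origin at the centre of its underside on the desk. Three slots 60 mm apart along its y axis (at y = -60, 0, +60 mm), each between two clear fins that reach 26 mm above the desk; the rolls stand in them with their bores along y
- stand: tape arm, fixed: a bent steel tube of 22 mm diameter on a foot plate of 90 x 110 mm. Origin on the desk below the post, z up. The post rises at x = y = 0 and bends over (radius 30 mm); the rest of the tube lies level, its centre line 120 mm above the desk. Straight inner leg from (0, -30) to (0, -140) mm (x, y in this frame), then the crank: see bend_in. A tape has 2 mm of play on it all round
- collar: black stop collar fixed on the inner leg: 37 mm diameter, 14 mm long. Origin on the tube's centre line at its stop face, which looks along -y (to the bends); axes as stand; set anywhere from y = -112 to -50 mm of the stand. A roll touching it has its centre at y = -12 mm in this frame. The card core dents if pressed on the collar or forced on the tube with over 25 N
- mouse: black computer mouse, 105 x 58 x 34 mm, origin at its underside, bystander
- stapler: red and black stapler, 150 x 36 x 54 mm, origin at its underside, bystander
- calculator: grey desk calculator, 150 x 105 x 20 mm, origin at its underside, bystander
- bowl: glass bowl with dumplings, 160 mm wide, 50 mm high, origin at its underside, bystander
- stamp: rubber stamp, 38 x 38 x 60 mm, red foot and black knob, origin at its underside, bystander
- pen_cup: dark metal pen cup with pens, 76 mm wide, 98 mm high, pens to 150 mm, origin at its underside, bystander
- bend_in (a point): on the centre line where the inner leg ends. From here, as made, the tube bends level, radius 50 mm, 60 degrees towards -x, to (-25, -183.3) mm of the stand; straight 20 mm; bends back 60 degrees, radius 50 mm, to (-67.3, -236.6); straight free leg, 55.5 mm along -y, to (-67.3, -292.1), tapering over its last 19 mm to 11 mm. Knocked: all this is swung about bend_in by up to 8 degrees either way
Not all that is in view belongs to the job. Of the things shaped like the part that bears blue_c, the blue one is meant.

How it is judged:
On the way:
1. round both bends, the blue roll is held pressed against the stop collar with at least 4 N for a moment (contact force between blue and collar above 4 N and y of blue_c in the frame of collar below -0.009 m), for 0.1 s.
At the end, for the whole second after the job is handed in: The blue roll hangs on the inner leg of the tape arm with the tube through its bore (centred within 6 mm), its face within 3 mm of the stop collar, square to the tube within about 11 degrees, released and at rest (y of blue_c in the frame of collar between -0.015 and -0.009 m and x of blue_c in the frame of collar between -0.006 and 0.006 m and z of blue_c in the frame of collar between -0.006 and 0.006 m and angle between the y axis of blue_c and the y axis of collar, either way round below 0.2 rad and linear speed of blue below 0.02 m/s); the robot touches nothing.
It fails at once if the roll is forced on the tube (more than 25 N) (contact force between blue and stand above 25 N).
It fails at once if the roll is rammed on the collar (more than 25 N) (contact force between blue and collar above 25 N).
It fails at once if another tape is moved from its slot (distance of any of red_c, tan_c from where it was at the start of the episode above 0.012 m).
It fails at once if a thing on the desk is disturbed (distance of any of mouse, stapler, calculator, bowl, stamp, pen_cup from where it was at the start of the episode above 0.015 m).
It also fails if it takes over 72 s, if anything falls off the work surface, if the arm or the gripper's body presses on something with over 40 N, if the wrist force passes 120 N, or if a joint passes its speed limit or range.

ROBOT

A 7-joint arm with a two-finger parallel gripper is mounted at the origin on the work surface. World frame = base frame: x ahead of the robot, y to its left, z up, the work surface at z = 0. Lengths are in m, angles in rad, forces in N, time in s.
With the tool pointing down it reaches from about 0.4 to 0.9 m from the base axis. Payload 5.5 kg.
Tool frame: the origin (TCP) lies midway between the tips of the shut fingers; the grasp point (between the pads) lies 19 mm behind it (tcp_to_grasp is the distance from the TCP to the grasp point, in m); z points along the fingers, y is the line along which they close (so a half turn about z gives the same grasp; the last joint's range is limited). The gripper opens to 85 mm and grips with 20 to 120 N. Pads are 22 mm wide; open, the fingers measure 114 mm over their backs; the gripper's body (76 mm by 85 mm) begins 54 mm behind the grasp point. The pads swing forward as they close: fully open they stand 13 mm farther back than shut.
Start: joints at [1.439, 0.501, -0.427, 1.55, 0.221, 1.138, -0.21], TCP at [0.25, -0.6, 0.231] pointing down, gripper open.
Joint ranges: [-2.88, 2.88], [-0.31, 2.03], [-1.54, 1.56], [0.2, 2.42], [-1.41, 4.55], [0.19, 2.02], [-2.57, 2.57]. Speed limits (rad/s): [2.57, 2.57, 3.14, 3.14, 3.14, 3.14, 3.14].

INTERFACE

Orientations are given as a unit quaternion [w, x, y, z].
In Python, from bench import sense, get_image, close_job, outline_of, tcp_to_grasp gives the robot as it stands.
- The arm moves only by the tool servo_tool, never from a script. Its argument "targets" is a list of rows, each a list of 7 numbers: the turn, a rotation vector about the tool's x, y, z in degrees, then the shift along the tool's x, y, z in cm, then the closure, from -1 (fully open) to 1 (shut), so that 0 is half open. In form: [[rx, ry, rz, dx, dy, dz, fingers], ...]. A call has 1 to 20 rows; each row shifts and turns the commanded pose from where the row before left it, along the tool's axes as they then stand; what a row does not reach is not made up. A row lasts 1/10 s, in which the tool goes at most 50 mm and 8.59 degrees, less where a joint would pass 70% of its speed; a pose out of reach is approached as far as the arm can. A call with a gripper value outside its range is refused whole. The fingers move at their own pace and stop on an object; "squeeze" is the grip in N (left out, the last holds). Time passes only in rows, so rows that do not move let the fingers close. It gives the time, the measured TCP pose, the force, the opening and the grip force at its end, in the units of the state.
- sense(): the state, without advancing time (a new reading comes with each control period).
- get_image(name): name is "scene" or "top" or "wrist"; returns a dict with "pixels" (400x640x3 uint8, red, green, blue), "depth" (400x640 float32, m along the optical axis (not along the pixel's ray), 0 where there is no reading), "intrinsics" (3x3 intrinsics, pixels), "camera_from_world" (4x4, takes a point from world to camera coordinates). Camera axes: x right, y down, z forward; pixel columns grow to the right and rows downward; lengths in m; the calibration is good to about 2 mm. A picture is of the moment at which its call begins.
- close_job(): hands the job in; it is judged then, once.
Trained networks look in a picture, given as the dict that the camera call returned (one of the last four; its "shot" number tells which), for a name from the list of things; names that differ only in an ending like _2 or _b are one class to them, and where a whole thing is asked for, a point or a joint stands for the part that bears it (a point fixed in the world has none). Each returns a list of dicts, best first, with "conf" (0 to 1); they miss things now and then, are a little off and sometimes report something else, mostly with a low value. They report only what shows in the picture. A call takes as long as a camera call. They do not tell look-alikes from the thing itself.
- outline_of(picture, target): "pixels" (400x640 bool, what is visible of it) and "rect" ([centre column, centre row, width, height] in pixels, round what is visible of it).
The state is a dict: "time": time; "joint_positions": joint angles; "joint_vel": joint speeds; "effort": joint torques, N m; "tool_pos": TCP position; "eef_rot": TCP orientation; "ft_force": force on the tool from outside, world axes, zero at the start; "wrist_torque": the same for the moment, N m; "width": finger opening in m; "grasp_force": force on a finger pad.
Only numpy, scipy, OpenCV 4.12 (cv2) and the standard library are available. Lean on these libraries where they do the work, as an engineer would, in place of code of your own. Each camera call takes 0.05 s, during which the arm holds its last target. There are 200 camera calls.

## Working session

There is one attempt and no reset: what is moved stays moved. The work goes in short steps, Python scripts to look and compute and a tool call to move; the robot and the scene stay as the last step left them, time stands still between calls to the robot, and variables do not carry over. Pictures are saved under pics/ and viewed, at most 10 in all, crops included, and the job is handed in when it is done.

Besides the shell and the picture viewer there is one more tool, called after ">>>" by a JSON object that holds its "op" and its "data", one argument or row to a line. servo_tool: Moves the arm, as the interface text tells. Its arguments: {"type":"object","properties":{"targets":{"type":"array"},"squeeze":{"type":"number"}},"required":["targets"]}

```bash
mkdir -p pics; cat > h.py <<'E'
from bench import *
import numpy as np, cv2, pickle
from scipy.spatial.transform import Rotation as R
def cloud(p,m=None):
    K=np.array(p["intrinsics"]);d=p["depth"];v,u=np.nonzero((d>0) if m is None else (m&(d>0)))
    z=d[v,u];X=np.c_[(u-K[0,2])/K[0,0]*z,(v-K[1,2])/K[1,1]*z,z]
    T=np.linalg.inv(np.array(p["camera_from_world"]));return X@T[:3,:3].T+T[:3,3],u,v
def rot(s=None):
    s=s or sense();q=s["eef_rot"];return R.from_quat([q[1],q[2],q[3],q[0]])
E
python3 - <<'E'
from h import *
ims={n:get_image(n) for n in("scene","top")}
print(sense(),tcp_to_grasp)
out=[]
for n,p in ims.items():
    out.append(p["pixels"])
    pickle.dump(p,open(n+".pkl","wb"))
    for t in["blue_c","red_c","tan_c","rack","stand","collar","mouse","stapler","calculator","bowl","stamp","pen_cup"]:
        for o in outline_of(p,t)[:3]:
            X,u,v=cloud(p,o["pixels"]); 
            print(n,t,round(o["conf"],2),np.round(o["rect"]),len(X),np.round(np.median(X,0),3) if len(X) else '',np.round(np.percentile(X,2,axis=0),3) if len(X) else '',np.round(np.percentile(X,98,axis=0),3) if len(X) else '')
            pickle.dump(o["pixels"],open(f"m_{n}_{t}.pkl","wb")) if o is outline_of else None
im=np.vstack(out)[:,:,::-1]
cv2.imwrite("pics/a.png",cv2.resize(im,(480,600)))
cv2.imwrite("pics/top.png",cv2.resize(ims["top"]["pixels"][:,:,::-1],(800,500)))
E
```

```text
{'time': 0.1, 'joint_positions': array([ 1.43923738,  0.50176902, -0.42677826,  1.55133938,  0.22081877,
        1.13829921, -0.21036685]), 'joint_vel': array([ 0.00076535, -0.00174482, -0.00138363, -0.00285774, -0.00149096,
       -0.00170777,  0.00066414]), 'effort': array([-1.03943152e-02, -5.70817530e+01, -5.83817035e+00, -2.81748462e+01,
        1.05474508e-02,  5.61008768e-03,  7.45672111e-06]), 'tool_pos': array([ 0.24968351, -0.59945831,  0.23035364]), 'eef_rot': array([-8.66729756e-04,  9.80587126e-01,  1.96081902e-01, -1.55186292e-04]), 'ft_force': array([ 0.17681603, -0.30561875, -1.25041677]), 'wrist_torque': array([-0.01991201,  0.0420312 ,  0.0623643 ]), 'grasp_force': 0.0, 'width': 0.08557373462141053} 0.0187
scene blue_c 0.85 [314. 162.  22.  21.] 286 [ 0.35  -0.226  0.037] [ 0.322 -0.248  0.002] [ 0.372 -0.202  0.065]
scene blue_c 0.79 [299. 150.  15.  22.] 261 [ 0.354 -0.328  0.036] [ 0.304 -0.403 -0.001] [ 0.38  -0.313  0.065]
scene blue_c 0.78 [340. 150.  14.  16.] 197 [ 0.25  -0.239  0.045] [ 0.215 -0.254  0.014] [ 0.272 -0.228  0.065]
scene red_c 0.58 [331. 257.
[... 2813 characters left out ...]
  34.] 655 [0.402 0.451 0.026] [0.359 0.412 0.014] [0.45  0.495 0.039]
top stapler 0.91 [207. 162.  22.  49.] 643 [0.673 0.375 0.05 ] [0.611 0.349 0.007] [0.746 0.408 0.058]
top calculator 0.9 [279. 253.  56.  58.] 1775 [0.405 0.151 0.019] [0.332 0.087 0.01 ] [0.479 0.216 0.025]
top bowl 0.64 [389. 139.  52.  47.] 1972 [ 0.761 -0.181  0.026] [ 0.685 -0.249  0.003] [ 0.826 -0.109  0.052]
top stamp 0.57 [334. 148.  11.  12.] 161 [ 0.722 -0.005  0.019] [ 0.709 -0.024  0.01 ] [0.742 0.013 0.061]
top stamp 0.36 [279. 253.  55.  60.] 1777 [0.406 0.151 0.019] [0.332 0.087 0.012] [0.481 0.216 0.025]
top pen_cup 0.9 [244. 133.  32.  40.] 787 [0.755 0.252 0.063] [0.719 0.218 0.   ] [0.793 0.29  0.145]
```

View pics/top.png

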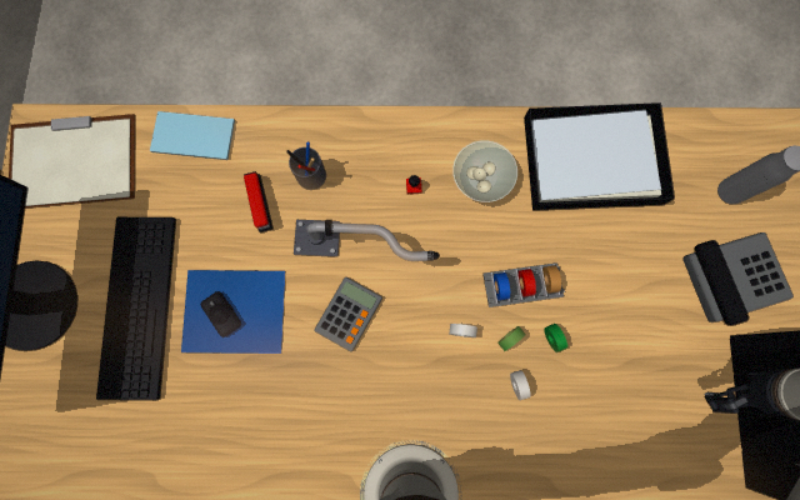

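View pics/a.png

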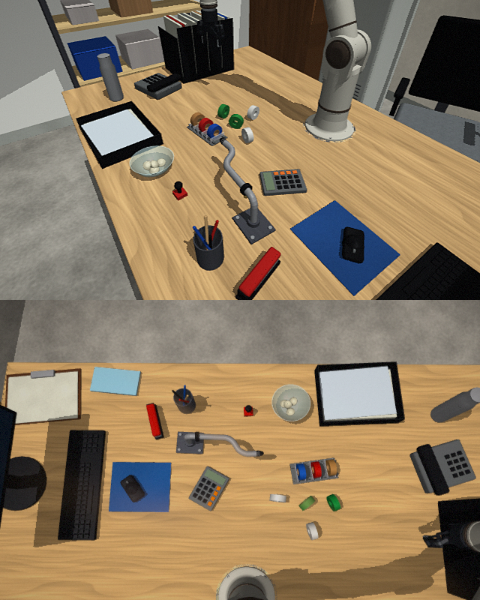

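Candidates: the rack's blue roll is at about (502,286) in the 800-px top view, next to red (528,283) and tan (553,279). The loose green, olive and white rolls near (515,338), (557,338), (463,330) and (521,384) are decoys. Only the one in the rack is blue. I'll move above the rack and check it close up.

>>> {"op": "servo_tool", "data": {
  "targets": [
    [0,0,0,3.75,-2.65,-0.8,-1],
    [0,0,0,3.75,-2.65,-0.8,-1],
    [0,0,0,3.75,-2.65,-0.8,-1],
    [0,0,0,3.75,-2.65,-0.8,-1],
    [0,0,0,3.75,-2.65,-0.8,-1],
    [0,0,0,3.75,-2.65,-0.8,-1],
    [0,0,0,3.75,-2.65,-0.8,-1],
    [0,0,0,3.75,-2.65,-0.8,-1],
    [0,0,0,3.75,-2.65,-0.8,-1],
    [0,0,-8,0,0,0,-1],
    [0,0,-8,0,0,0,-1],
    [0,0,-8,0,0,0,-1],
    [0,0,-8,0,0,0,-1],
    [0,0,-8,0,0,0,-1],
    [0,0,-8,0,0,0,-1],
    [0,0,-8,0,0,0,-1],
    [0,0,-8,0,0,0,-1],
    [0,0,-8,0,0,0,-1],
    [0,0,0,0,0,0,-1]
  ]
}}

```text
time: 3.2
tool_pos: [0.4698, -0.25, 0.3034]
eef_rot: [0.0, 0.678, 0.735, 0.0]
ft_force: [-0.2, 0.5, 0.0]
width: 0.0853
grasp_force: 0.0
```

```bash
cat > look.py <<'E'
from h import *
import sys
p=get_image("wrist");s=sense();pickle.dump(p,open(sys.argv[1]+".pkl","wb"))
T=np.linalg.inv(p["camera_from_world"]);print("cam",T[:3,3].round(3),T[:3,2].round(2),"tcp",s["tool_pos"].round(4),"R",rot(s).as_matrix().round(3).tolist(),"j",s["joint_positions"].round(2),"t",s["time"])
for t in sys.argv[2:]:
    for o in outline_of(p,t)[:3]:
        X,u,v=cloud(p,o["pixels"])
        if len(X): print(t,round(o["conf"],2),np.round(o["rect"]),len(X),np.round(np.median(X,0),3),np.round(np.percentile(X,2,axis=0),3),np.round(np.percentile(X,98,axis=0),3))
cv2.imwrite(f"pics/{sys.argv[1]}.png",p["pixels"][:,:,::-1])
E
python3 look.py w1 blue_c red_c tan_c rack
```

```text
cam [ 0.464 -0.173  0.446] [ 0.02 -0.29 -0.96] tcp [ 0.4698 -0.2501  0.3033] R [[-0.077, 0.997, 0.0], [0.997, 0.077, 0.0], [0.0, 0.0, -1.0]] j [ 1.14  0.28 -0.84  1.75  0.22  1.21  0.32] t 3.25
blue_c 0.94 [227. 144.  50.  55.] 1622 [ 0.354 -0.228  0.055] [ 0.329 -0.257  0.003] [ 0.376 -0.203  0.065]
blue_c 0.89 [324. 135.  53.  25.] 1273 [ 0.47  -0.208  0.065] [ 0.442 -0.224  0.01 ] [ 0.501 -0.195  0.071]
blue_c 0.8 [142. 150.  61.  25.] 1243 [ 0.257 -0.244  0.058] [ 0.207 -0.267  0.   ] [ 0.276 -0.229  0.065]
red_c 0.97 [328. 182.  47.  26.] 1282 [ 0.48  -0.265  0.064] [ 0.451 -0.283  0.025] [ 0.509 -0.254  0.071]
tan_c 0.74 [329. 227.  52.  33.] 1364 [ 0.488 -0.322  0.061] [ 0.459 -0.342  0.022] [ 0.517 -0.313  0.07 ]
rack 0.91 [325. 171.  67. 142.] 4448 [ 0.476 -0.247  0.007] [ 0.432 -0.348  0.004] [ 0.528 -0.178  0.027]
rack 0.19 [567. 120. 137. 138.] 14664 [ 0.769 -0.171  0.028] [ 0.69  -0.247  0.005] [ 0.827 -0.103  0.051]
```

View pics/w1.png

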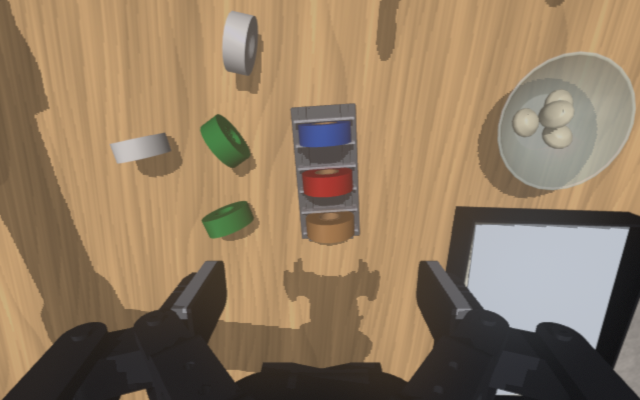

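The crop target is the blue roll at (324,133), in the first rack slot. Red is at (327,181) and tan at (330,227). I'll fit it and check the enlarged crop.

```bash
python3 - <<'E'
from h import *
p=pickle.load(open("w1.pkl","rb"))
hsv=cv2.cvtColor(p["pixels"],cv2.COLOR_RGB2HSV)
m=np.zeros((400,640),bool);m[110:160,285:365]=True
m&=(hsv[...,0]>105)&(hsv[...,0]<130)&(hsv[...,1]>120)
X,u,v=cloud(p,m)
print(len(X),X.min(0),X.max(0))
T=X[X[:,2]>0.045]
c=cv2.minAreaRect((T[:,:2]*1000).astype(np.float32));print(c)
from scipy.optimize import least_squares
# outer surface: cylinder axis a=(-sin th,cos th,0); r=32
T=X[X[:,2]>0.05]
def f(q):
    r=np.c_[np.cos(q[2])*(T[:,0]-q[0])+np.sin(q[2])*(T[:,1]+.208),T[:,2]-q[1]];return np.hypot(*r.T)-.032
s=least_squares(f,[.4715,.038,.13],loss="soft_l1",f_scale=.002);print(s.x,np.std(f(s.x)))
th=.135; w=-np.sin(th)*(X[:,0])+np.cos(th)*X[:,1];print(np.percentile(w[X[:,2]>.05],[1,5,50,95,99]))
cv2.imwrite("pics/crop.png",cv2.resize(p["pixels"][95:245,275:375,::-1],None,fx=4,fy=4))
E
```

```text
782 [ 0.44624274 -0.22459439  0.0554646 ] [ 0.4907975  -0.19637066  0.07214784]
((468.0500793457031, -210.48306274414062), (45.3444938659668, 23.43278694152832), 8.408504486083984)
[0.47144114 0.03804518 0.14744349] 0.0007049184234067526
[-0.28309836 -0.28195057 -0.27160178 -0.26097399 -0.26001654]
```

View pics/crop.png

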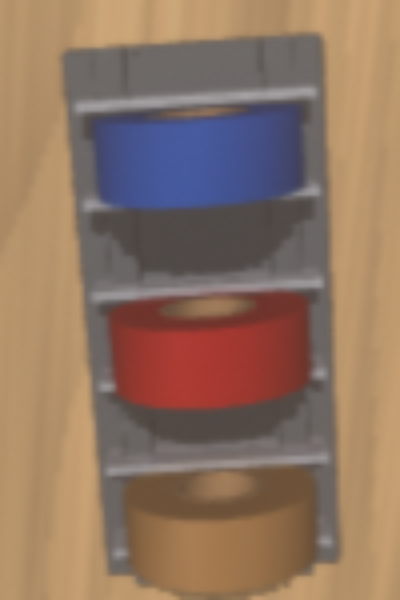

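The crop shows blue in the top slot, red in the middle and tan at the bottom, so the blue one is confirmed. I'll descend and grip across the diameter.

>>> {"op": "servo_tool", "data": {
  "targets": [
    [0,0,-3.8,0,0,0,-1],
    [0,0,0,3.94,0.74,0,-1],
    [0,0,0,0,0,4.5,-1],
    [0,0,0,0,0,4.5,-1],
    [0,0,0,0,0,4.5,-1],
    [0,0,0,0,0,4.5,-1],
    [0,0,0,0,0,4,-1],
    [0,0,0,0,0,3,-1],
    [0,0,0,0,0,2,-1],
    [0,0,0,0,0,1.3,-1],
    [0,0,0,0,0,0,-1],
    [0,0,0,0,0,0,-1],
    [0,0,0,0,0,0,1],
    [0,0,0,0,0,0,1],
    [0,0,0,0,0,0,1],
    [0,0,0,0,0,0,1],
    [0,0,0,0,0,0,1],
    [0,0,0,0,0,0,1]
  ],
  "squeeze": 45
}}

```text
time: 5.25
tool_pos: [0.4712, -0.2107, 0.0218]
eef_rot: [0.001, 0.654, 0.757, -0.001]
ft_force: [-2.6, 0.3, 8.5]
width: 0.0633
grasp_force: 47.6
```

```bash
python3 -c "
from h import *
s=sense();print(s['tool_pos'],rot(s).as_matrix().round(3),s['ft_force'],s['width'],s['grasp_force'])"
```

```text
[ 0.47115945 -0.21071067  0.02176544] [[-0.146  0.989 -0.   ]
 [ 0.989  0.146 -0.002]
 [-0.002 -0.    -1.   ]] [-2.59790167  0.33358305  8.45594261] 0.06328022375712347 47.62275624554604
```

>>> {"op": "servo_tool", "data": {
  "targets": [
    [0,0,0,0,0,-1,1],
    [0,0,0,0,0,-2,1],
    [0,0,0,0,0,-3,1],
    [0,0,0,0,0,-4.5,1],
    [0,0,0,0,0,-4.5,1],
    [0,0,0,0,0,-4.5,1],
    [0,0,0,0,0,-4.5,1],
    [0,0,0,0,0,-4.5,1],
    [0,0,0,0,0,-4.5,1],
    [0,0,0,3.2,2.4,0,1],
    [0,0,0,3.2,2.5,0,1],
    [0,0,0,3.2,2.5,0,1],
    [0,0,0,3.2,2.5,0,1],
    [0,0,0,0,0,0,1],
    [0,0,0,0,0,0,1]
  ]
}}

```text
time: 6.75
tool_pos: [0.5507, -0.067, 0.3511]
eef_rot: [0.0, 0.652, 0.758, 0.0]
ft_force: [-0.1, -0.1, -1.4]
width: 0.0628
grasp_force: 50.3
```

```bash
python3 look.py w2 blue_c stand collar; python3 -c "
from h import *
s=sense();print(s['ft_force'],s['wrist_torque'],s['width'])"
```

```text
cam [0.54  0.009 0.494] [ 0.04 -0.29 -0.96] tcp [ 0.5503 -0.0688  0.3508] R [[-0.147, 0.989, 0.0], [0.989, 0.147, -0.001], [-0.001, 0.0, -1.0]] j [ 0.83  0.33 -0.95  1.63  0.27  1.33 -0.01] t 6.8
blue_c 0.88 [174. 298.  46.  36.] 907 [ 0.353 -0.324  0.045] [ 0.321 -0.339  0.001] [ 0.38  -0.311  0.064]
blue_c 0.84 [174. 244.  44.  47.] 1407 [ 0.353 -0.225  0.049] [ 0.328 -0.251  0.004] [ 0.376 -0.201  0.064]
blue_c 0.78 [105. 246.  53.  32.] 1245 [ 0.253 -0.24   0.05 ] [ 0.213 -0.284 -0.   ] [ 0.276 -0.228  0.064]
stand 0.76 [346.  79. 102. 158.] 3906 [0.551 0.042 0.13 ] [ 0.518 -0.048  0.123] [0.596 0.109 0.132]
[-0.33159818 -1.05857376 -0.46791142] [-0.01195891  0.04637059 -0.02320901] 0.06301380484602183
```

View pics/w2.png

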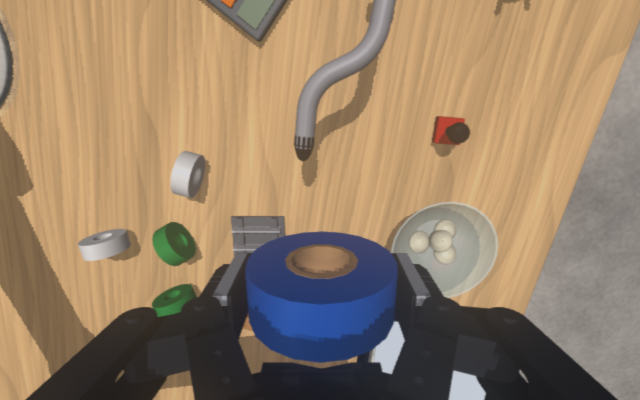

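The ring is in the grip, with its bore at (321,262). The tube tip is at (303,152) and the crank runs up to (385,0). I'll take one more picture, further along the tube.

>>> {"op": "servo_tool", "data": {
  "targets": [
    [0,0,0,3.8,1.3,0,1],
    [0,0,0,3.8,1.3,0,1],
    [0,0,0,3.8,1.3,0,1],
    [0,0,0,3.8,1.3,0,1],
    [0,0,0,0,0,0,1],
    [0,0,0,0,0,0,1]
  ]
}}

```text
time: 7.55
tool_pos: [0.5796, 0.0893, 0.3503]
eef_rot: [0.0, 0.653, 0.758, -0.0]
ft_force: [0.0, -0.8, -0.4]
width: 0.0635
grasp_force: 50.3
```

```bash
python3 look.py w3 stand collar; cat > fit.py <<'E'
from h import *
from scipy.optimize import least_squares
P=[]
for n in("w2","w3"):
    p=pickle.load(open(n+".pkl","rb"));X,u,v=cloud(p)
    k=(X[:,2]>.119)&(X[:,2]<.15)&(X[:,0]>.48)&(X[:,0]<.66)&(X[:,1]>-.07)&(X[:,1]<.26)
    P.append(X[k]);print(n,k.sum())
X=np.vstack(P)
# model centreline, in bend_in frame: leg dir
def path(sw,step=.002):
    pts=[];s=np.arange(-.11,0,step)
    pts+= [(0,-t,0) for t in s]           # inner leg (y from +.11 to 0), heading 0
    o=[]
    a=np.radians(60);r=.05
    for t in np.arange(0,a,step/r): o.append((-r*(1-np.cos(t)),-r*np.sin(t),t))
    x,y=-r*(1-np.cos(a)),-r*np.sin(a)
    for t in np.arange(0,.02,step): o.append((x-np.sin(a)*t,y-np.cos(a)*t,a))
    x,y=x-np.sin(a)*.02,y-np.cos(a)*.02
    for t in np.arange(0,a,step/r): o.append((x-r*(np.cos(a-t)-np.cos(a)) ,y-r*(np.sin(a)-np.sin(a-t)),a-t))
    x,y=x-r*(1-np.cos(a)),y-r*np.sin(a)
    for t in np.arange(0,.0555,step): o.append((x,y-t,0))
    o.append((x,y-.0555,0))
    o=np.array(o);c,s_=np.cos(sw),np.sin(sw)
    o=np.c_[o[:,0]*c-o[:,1]*s_,o[:,0]*s_+o[:,1]*c,o[:,2]-sw] # heading: direction -y rotated; dir=(-sin h,-cos h)
    return np.vstack([pts,o])
def world(q,step=.002):
    o=path(q[3],step);c,s=np.cos(q[2]),np.sin(q[2])
    return np.c_[q[0]+o[:,0]*c-o[:,1]*s,q[1]+o[:,0]*s+o[:,1]*c,o[:,2]-q[2]]
if __name__=="__main__":
    print(np.percentile(X,[1,50,99],axis=0).round(3))
    from scipy.spatial import cKDTree
    T=X[(X[:,1]<.15)]
    print("z top",np.percentile(T[:,2],[50,90,99]))
    # ridge: use outer extent: dist horizontal from centreline & z -> radius 11 at zc
    def f(q):
        W=world(q,.001);d,_=cKDTree(W[:,:2]).query(T[:,:2]);return np.hypot(d,T[:,2]-q[4])-.011
    b=None
    for sw in(-.1,0,.1):
        s=least_squares(f,[.59,.11,-.05,sw,.12],loss="soft_l1",f_scale=.001,diff_step=1e-4)
        print(s.x.round(4),s.cost,np.std(f(s.x)))
        if b is None or s.cost<b.cost:b=s
    pickle.dump(b.x,open("q.pkl","wb"))
    W=world(b.x);print("tip",W[-1],"swing deg",np.degrees(b.x[3]),"leg yaw",np.degrees(b.x[2]))
    C=X[(X[:,2]>.132)];print("collar pts",len(C),np.percentile(C,[2,50,98],axis=0).round(4) if len(C) else '')
E
python3 fit.py
```

```text
cam [0.569 0.166 0.493] [ 0.04 -0.29 -0.96] tcp [0.5798 0.0877 0.3502] R [[-0.145, 0.989, -0.0], [0.989, 0.145, -0.001], [-0.001, -0.0, -1.0]] j [ 0.52  0.41 -0.96  1.55  0.34  1.36 -0.33] t 7.6
stand 0.78 [324. 124. 129. 249.] 8813 [0.584 0.207 0.101] [0.524 0.007 0.008] [0.636 0.288 0.132]
collar 0.79 [346.  80.  31.  20.] 521 [0.59  0.192 0.136] [0.574 0.185 0.114] [0.608 0.199 0.139]
w2 3974
w3 4748
[[ 0.518 -0.048  0.121]
 [ 0.578  0.069  0.13 ]
 [ 0.603  0.228  0.138]]
z top [0.12956555 0.13146184 0.13248164]
[ 0.5882  0.0967 -0.0388  0.0928  0.1202] 0.0014293323097703274 0.0007998574370498248
[ 0.5882  0.0967 -0.0388  0.0928  0.1202] 0.0014293323578427448 0.000799857634150508
[ 0.5882  0.0967 -0.0388  0.0928  0.1202] 0.0014293323573206734 0.0007998576332138053
tip [ 0.52915517 -0.05884074 -0.05397183] swing deg 5.317934679307888 leg yaw -2.225576649138889
collar pts 657 [[ 0.5262 -0.0231  0.132 ]
 [ 0.5876  0.1874  0.1344]
 [ 0.6037  0.1986  0.1393]]
```

View pics/w3.png

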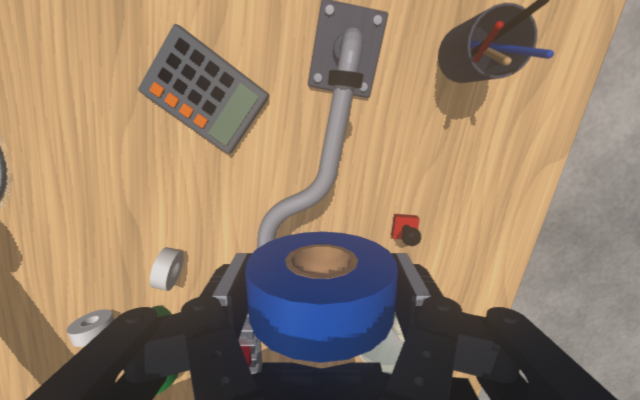

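```bash
cat > ring.py <<'E'
from h import *
from scipy.optimize import least_squares
import sys
s=sense()
for n in sys.argv[1:]:
    p=pickle.load(open(n+".pkl","rb"));hsv=cv2.cvtColor(p["pixels"],cv2.COLOR_RGB2HSV)
    m=np.zeros((400,640),bool);m[225:365,240:405]=True
    m&=(hsv[...,0]>105)&(hsv[...,0]<130)&(hsv[...,1]>120)
    X,u,v=cloud(p,m)
    tcp,Rm=(np.array(t) for t in TC[n]) if 0 else (s["tool_pos"],rot(s).as_matrix())
    Y=(X-tcp)@Rm; Y=Y[np.abs(Y[:,2]+.016)<.06]
    def f(q):
        a=np.array([1,q[3],q[4]]);a/=np.linalg.norm(a);d=Y-q[:3];h=d@a;r=np.linalg.norm(d-np.outer(h,a),axis=1)
        e1=r-.032;e2=h-.012
        return np.where(np.abs(e1)<np.abs(e2),e1,e2)
    b=least_squares(f,[0,0,-.016,0,0],loss="soft_l1",f_scale=.001,diff_step=1e-4)
    print(n,len(Y),"ring in tool (mm)",(b.x[:3]*1000).round(2),"axis tilt y,z deg",np.degrees(b.x[3:]).round(2),"rms",np.std(f(b.x)))
E
python3 ring.py w3
```

```text
w3 11490 ring in tool (mm) [  3.04   1.05 -16.3 ] axis tilt y,z deg [-0.26 -0.21] rms 0.0004091472055815161
```

The camera shows the ring 1 mm off centre between the fingers, which is camera bias. Looking at the crank again with the hand yawed about 58° will show that bias, and checks the wrist range too.

>>> {"op": "servo_tool", "data": {
  "targets": [
    [0,0,0,-2.2,-2.7,0,1],
    [0,0,0,-2.2,-2.7,0,1],
    [0,0,0,-2.2,-2.7,0,1],
    [0,0,8.3,0,0,0,1],
    [0,0,8.3,0,0,0,1],
    [0,0,8.3,0,0,0,1],
    [0,0,8.3,0,0,0,1],
    [0,0,8.3,0,0,0,1],
    [0,0,8.3,0,0,0,1],
    [0,0,8.3,0,0,0,1],
    [0,0,0,0,0,0,1],
    [0,0,0,0,0,0,1],
    [0,0,0,0,0,0,1]
  ]
}}

```text
time: 9.0
tool_pos: [0.5092, 0.0113, 0.3503]
eef_rot: [0.0, 0.938, 0.345, -0.0]
ft_force: [0.2, -1.0, -0.8]
width: 0.0636
grasp_force: 50.3
```

```bash
python3 look.py w4 ; python3 ring.py w4; cat > fit2.py <<'E'
from fit import *
from scipy.spatial import cKDTree
q=pickle.load(open("q.pkl","rb"))
def get(n):
    p=pickle.load(open(n+".pkl","rb"));X,u,v=cloud(p)
    k=(X[:,2]>.119)&(X[:,2]<.133)&(X[:,0]>.49)&(X[:,0]<.63)&(X[:,1]>-.05)&(X[:,1]<.15)
    d,_=cKDTree(world(q)[:,:2]).query(X[:,:2]);return X[k&(d<.016)]
W=world(q,.001)
for n in("w2","w3","w4"):
    T=get(n)
    def f(b):
        d,_=cKDTree(W[:,:2]+b[:2]).query(T[:,:2]);return np.hypot(d,T[:,2]-q[4]-b[2])-.011
    s=least_squares(f,[0,0,0],loss="soft_l1",f_scale=.001,diff_step=1e-4,x_scale=.001)
    s=least_squares(f,s.x+[1e-4,1e-4,1e-4],loss="soft_l1",f_scale=.001,x_scale=.001)
    print(n,len(T),(s.x*1000).round(2),np.std(f(s.x)), T.min(0).round(3),T.max(0).round(3))
E
python3 fit2.py
```

```text
cam [0.568 0.062 0.493] [-0.23 -0.19 -0.96] tcp [0.5092 0.0115 0.3503] R [[0.762, 0.648, -0.0], [0.648, -0.762, -0.0], [-0.0, 0.0, -1.0]] j [ 0.67  0.19 -0.85  1.73  0.15  1.29 -1.08] t 9.05
w4 10326 ring in tool (mm) [  0.31  -0.37 -16.17] axis tilt y,z deg [ 0.06 -0.18] rms 0.0004217015881910398
w2 3974
w3 4748
w2 3898 [ 0.   -0.02  0.04] 0.0007018223366218946 [ 0.515 -0.05   0.12 ] [0.6   0.116 0.133]
w3 2873 [-0.    0.03 -0.03] 0.0006143320619831624 [ 0.515 -0.018  0.12 ] [0.601 0.15  0.133]
w4 4317 [-0.2  -0.4  -0.01] 0.0006632431473118959 [ 0.515 -0.05   0.119] [0.6   0.15  0.133]
```

The tube fits agree within 0.4 mm across yaws, and the ring is centred in the grip. Next is the path generator.

```bash
cat > gen.py <<'E'
from fit import *
q=pickle.load(open("q.pkl","rb"));W=world(q,.0005)[::-1]
S=np.r_[0,np.cumsum(np.hypot(*np.diff(W[:,:2],axis=0).T))]
sb=S[-1]-.11-0.0   # arc at bend_in
OFF=np.array([.0005,0,-.0162])
def at(s,dl=0,z=None):
    h=np.interp(s,S,W[:,2]);x=np.interp(s,S,W[:,0]);y=np.interp(s,S,W[:,1])
    if s<0: x+=s*np.sin(h);y+=s*np.cos(h)
    k=(np.interp(s+.012,S,W[:,2])-np.interp(s-.012,S,W[:,2]))/.024 # dh/ds, h cw positive -> centre on right (cos h,-sin h)
    o=.0007*np.clip(k*.05,-1,1)+dl
    return np.array([x+o*np.cos(h),y-o*np.sin(h),(q[4] if z is None else z)]),h
def tcp(s,dl=0,z=None):
    c,h=at(s,dl,z);Rm=np.array([[np.sin(h),np.cos(h),0],[np.cos(h),-np.sin(h),0],[0,0,-1]])
    return c-Rm@OFF,h
def cur():
    s=sense();M=rot(s).as_matrix();return s["tool_pos"],np.arctan2(M[0,0],M[1,0]),s
def where():
    p,h,s=cur();M=rot(s).as_matrix();c=p+M@OFF
    ss=np.arange(-.1,S[-1],.0005);d=[np.linalg.norm(at(t)[0][:2]-c[:2]) for t in ss];t=ss[np.argmin(d)];a,ht=at(t)
    e=c-a;print("s %.1f mm  lateral(right+) %.2f  z %.2f  yaw err %.2f deg | F along %.1f right %.1f z %.1f | T %s tcp_tilt %s t %.1f j7 %.2f grip w %.4f"%(t*1e3,(e[0]*np.cos(ht)-e[1]*np.sin(ht))*1e3,e[2]*1e3,np.degrees(h-ht),
      s["ft_force"][:2]@[np.sin(ht),np.cos(ht)],s["ft_force"][:2]@[np.cos(ht),-np.sin(ht)],s["ft_force"][2],np.round(s["wrist_torque"],2),M[:2,2].round(4),s["time"],s["joint_positions"][6],s["width"]))
    return t
def rows(poses,p=None,h=None):
    if p is None:p,h,_=cur()
    for P,H in poses:
        Rm=np.array([[np.sin(h),np.cos(h),0],[np.cos(h),-np.sin(h),0],[0,0,-1]]);d=Rm.T@(P-p)*100
        print("[0,0,%.1f,%.2f,%.2f,%.2f,1],"%(np.degrees(H-h),*d),end=" ");p,h=P,H
    print()
E
python3 - <<'E'
from gen import *
print("len",S[-1],"bend_in s",sb,"free/bend s .0555, .108,.128,.180")
print("collar s target",(.185-q[1])/np.cos(q[2])-.012+sb)
p,h,_=cur()
P0,H0=tcp(-.045,0,.30);P1,H1=tcp(-.045)
L=[(p+(P0-p)*i/7,h+(H0-h)*i/7) for i in range(1,8)]+[(P0+(P1-P0)*i/5,H1) for i in range(1,6)]
rows(L);print(P1,H1)
E
```

```text
w2 3974
w3 4748
len 0.29021932023325614 bend_in s 0.18021932023325615 free/bend s .0555, .108,.128,.180
collar s target 0.2566140261257207
[0,0,-7.5,-0.83,1.47,0.95,1], [0,0,-7.5,-1.01,1.35,0.95,1], [0,0,-7.5,-1.18,1.20,0.95,1], [0,0,-7.5,-1.33,1.04,0.95,1], [0,0,-7.5,-1.45,0.85,0.95,1], [0,0,-7.5,-1.55,0.66,0.95,1], [0,0,-7.5,-1.62,0.45,0.95,1], [0,0,0.0,0.00,0.00,3.60,1], [0,0,0.0,0.00,0.00,3.60,1], [0,0,0.0,0.00,0.00,3.60,1], [0,0,0.0,0.00,0.00,3.60,1], [0,0,0.0,0.00,0.00,3.60,1], 
[ 0.53160969 -0.10427448  0.10397005] -0.05397182927693518
```

>>> {"op": "servo_tool", "data": {
  "targets": [
    [0,0,-7.5,-0.83,1.47,0.95,1],
    [0,0,-7.5,-1.01,1.35,0.95,1],
    [0,0,-7.5,-1.18,1.2,0.95,1],
    [0,0,-7.5,-1.33,1.04,0.95,1],
    [0,0,-7.5,-1.45,0.85,0.95,1],
    [0,0,-7.5,-1.55,0.66,0.95,1],
    [0,0,-7.5,-1.62,0.45,0.95,1],
    [0,0,0,0,0,3.6,1],
    [0,0,0,0,0,3.6,1],
    [0,0,0,0,0,3.6,1],
    [0,0,0,0,0,3.6,1],
    [0,0,0,0,0,3.6,1],
    [0,0,0,0,0,0,1],
    [0,0,0,0,0,0,1],
    [0,0,0,0,0,0,1]
  ]
}}

```text
time: 10.55
tool_pos: [0.5332, -0.1038, 0.1058]
eef_rot: [0.001, 0.689, 0.724, 0.001]
ft_force: [-0.1, 0.2, -0.2]
width: 0.0627
grasp_force: 50.2
```

```bash
python3 - <<'E'
from gen import *
where();print(cur()[0])
p=get_image("wrist");pickle.dump(p,open("w5.pkl","wb"));cv2.imwrite("pics/w5.png",p["pixels"][:,:,::-1])
rows([tcp(-.045+.004*i) for i in range(1,13)])
E
python3 ring.py w5
python3 - <<'E'
from gen import *
p=pickle.load(open("w5.pkl","rb"));X,u,v=cloud(p);k=(X[:,2]>.112)&(X[:,2]<.135)&(np.abs(X[:,0]-.53)<.03)&(X[:,1]>-.075)&(X[:,1]<.0)
T=X[k]
for y in np.arange(-.07,0,.01):
    t=T[np.abs(T[:,1]-y)<.003]
    if len(t)>5:print(round(y,3),len(t),t[:,0].min().round(4),t[:,0].max().round(4),np.percentile(t[:,2],98).round(4))
E
```

```text
w2 3974
w3 4748
s -44.5 mm  lateral(right+) 1.53  z 1.85  yaw err 0.24 deg | F along 0.2 right -0.0 z -0.2 | T [ 0.01 -0.01 -0.01] tcp_tilt [ 0.0031 -0.0004] t 10.6 j7 -0.25 grip w 0.0627
[ 0.5331609  -0.10381049  0.10581721]
[0,0,-0.3,0.38,-0.17,0.21,1], [0,0,0.0,0.40,-0.00,0.00,1], [0,0,0.0,0.40,-0.00,0.00,1], [0,0,0.0,0.40,-0.00,0.00,1], [0,0,0.0,0.40,0.00,0.00,1], [0,0,0.0,0.40,-0.00,0.00,1], [0,0,0.0,0.40,-0.00,0.00,1], [0,0,0.0,0.40,0.00,0.00,1], [0,0,0.0,0.40,-0.00,0.00,1], [0,0,0.0,0.40,-0.00,0.00,1], [0,0,0.0,0.40,0.00,0.00,1], [0,0,0.0,0.40,-0.00,0.00,1], 
w5 11075 ring in tool (mm) [  0.48   0.73 -15.9 ] axis tilt y,z deg [ 0.01 -0.22] rms 0.0004063558020184531
w2 3974
w3 4748
-0.06 23 0.5256 0.532 0.124
-0.05 602 0.519 0.5374 0.1297
-0.04 937 0.5163 0.5389 0.1321
-0.03 1047 0.5164 0.5387 0.1321
-0.02 1105 0.5158 0.5376 0.1322
-0.01 1211 0.5154 0.5372 0.1322
0.0 657 0.5153 0.537 0.1321
```

View pics/w5.png

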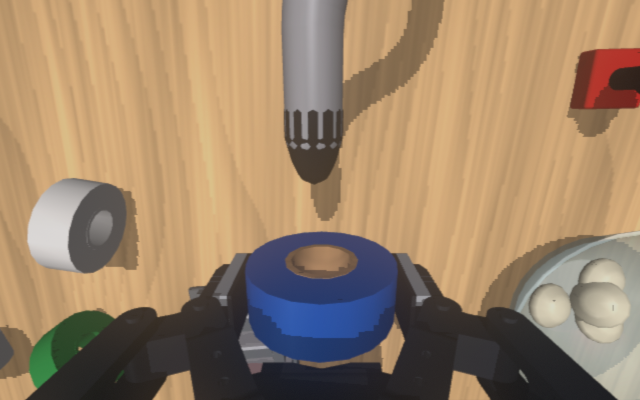

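Every view is consistent with a constant camera bias of about (+0.8, +1.15) mm in world axes. I'll apply it and re-centre before entering.

```bash
python3 - <<'E'
import pickle
q=pickle.load(open("q.pkl","rb"));q[0]-=.0008;q[1]-=.00115;q[4]=.1207;pickle.dump(q,open("q.pkl","wb"))
t=open("gen.py").read().replace("[.0005,0,-.0162]","[-.0005,0,-.016]");open("gen.py","w").write(t)
f=open("fit.py").read();i=f.index("P=[]");j=f.index("# model");blk=f[i:j]
f=f[:i]+f[j:];open("fit.py","w").write(f)
E
python3 - <<'E'
from gen import *
where();rows([tcp(-.045),tcp(-.03)])
E
```

```text
s -44.5 mm  lateral(right+) 2.52  z 1.32  yaw err 0.26 deg | F along -1.4 right 0.1 z 0.3 | T [-0.01  0.05 -0.01] tcp_tilt [ 0.0037 -0.0008] t 10.6 j7 -0.25 grip w 0.0631
[0,0,-0.3,-0.03,-0.26,0.13,1], [0,0,0.0,1.50,0.00,0.00,1],
```

>>> {"op": "servo_tool", "data": {
  "targets": [
    [0,0,-0.2,0,-0.26,0.13,1],
    [0,0,0,0.5,0,0,1],
    [0,0,0,0.5,0,0,1],
    [0,0,0,0.5,0,0,1],
    [0,0,0,0,0,0,1],
    [0,0,0,0,0,0,1]
  ]
}}

```text
time: 11.2
tool_pos: [0.5281, -0.0887, 0.1026]
eef_rot: [0.0, 0.688, 0.726, -0.0]
ft_force: [-0.5, -0.4, -1.2]
width: 0.0631
grasp_force: 50.2
```

```bash
python3 - <<'E'
from gen import *
where();rows([tcp(-.03)])
E
```

```text
s -29.0 mm  lateral(right+) -1.76  z -2.15  yaw err 0.03 deg | F along -0.4 right -0.5 z -1.2 | T [-0.    0.   -0.02] tcp_tilt [ 0.0001 -0.0001] t 11.2 j7 -0.27 grip w 0.0631
[0,0,-0.0,-0.09,0.18,-0.21,1],
```

The servo tracks exactly once it has settled, but it lags, so I'll plan from the commanded pose and move slowly.

```bash
cat >> gen.py <<'E'
def plan(poses):
    """from the saved commanded pose, with rounded rows integrated"""
    try:p,h=pickle.load(open("cmd.pkl","rb"))
    except FileNotFoundError:p,h,_=cur()
    out=[]
    for P,H in poses:
        Rm=np.array([[np.sin(h),np.cos(h),0],[np.cos(h),-np.sin(h),0],[0,0,-1]]);d=np.round(Rm.T@(P-p)*100,2);t=np.round(np.degrees(H-h),1)
        out.append("[0,0,%g,%g,%g,%g,1]"%(t+0.,*(d+0.)));p=p+Rm@d/100;h+=np.radians(t)
    print(len(out),",".join(out));pickle.dump((p,h),open("cmd.pkl","wb"))
E
python3 - <<'E'
from gen import *
plan([tcp(-.03)]*2+[tcp(-.03+.003*i) for i in range(1,11)])
E
```

```text
12 [0,0,0,-0.09,0.18,-0.21,1],[0,0,0,0,0,0,1],[0,0,0,0.3,0,0,1],[0,0,0,0.3,0,0,1],[0,0,0,0.3,0,0,1],[0,0,0,0.3,0,0,1],[0,0,0,0.3,0,0,1],[0,0,0,0.3,0,0,1],[0,0,0,0.3,0,0,1],[0,0,0,0.3,0,0,1],[0,0,0,0.3,-0.01,0,1],[0,0,0,0.3,0,0,1]
```

>>> {"op": "servo_tool", "data": {
  "targets": [
    [0,0,0,-0.09,0.18,-0.21,1],
    [0,0,0,0,0,0,1],
    [0,0,0,0.3,0,0,1],
    [0,0,0,0.3,0,0,1],
    [0,0,0,0.3,0,0,1],
    [0,0,0,0.3,0,0,1],
    [0,0,0,0.3,0,0,1],
    [0,0,0,0.3,0,0,1],
    [0,0,0,0.3,0,0,1],
    [0,0,0,0.3,0,0,1],
    [0,0,0,0.3,-0.01,0,1],
    [0,0,0,0.3,0,0,1],
    [0,0,0,0,0,0,1],
    [0,0,0,0,0,0,1]
  ]
}}

```text
time: 12.6
tool_pos: [0.5283, -0.0598, 0.1046]
eef_rot: [0.0, 0.688, 0.726, -0.0]
ft_force: [-0.4, 0.4, -1.2]
width: 0.0631
grasp_force: 50.2
```

```bash
python3 - <<'E'
from gen import *
where()
plan([tcp(.003*i) for i in range(1,12)])
E
```

```text
s -0.5 mm  lateral(right+) -0.06  z -0.07  yaw err 0.07 deg | F along 0.5 right -0.3 z -1.2 | T [-0.01 -0.03 -0.01] tcp_tilt [ 0.     -0.0001] t 12.6 j7 -0.33 grip w 0.0631
11 [0,0,0,0.3,0,0,1],[0,0,0,0.3,0,0,1],[0,0,0,0.3,0,0,1],[0,0,0,0.3,0,0,1],[0,0,0,0.3,0,0,1],[0,0,0,0.3,0,0,1],[0,0,0,0.3,0,0,1],[0,0,0,0.3,0,0,1],[0,0,0,0.3,0,0,1],[0,0,0,0.3,0,0,1],[0,0,0,0.3,0,0,1]
```

The tip is inside the ring and there is no contact force. Continuing along the free leg.

>>> {"op": "servo_tool", "data": {
  "targets": [
    [0,0,0,0.3,0,0,1],
    [0,0,0,0.3,0,0,1],
    [0,0,0,0.3,0,0,1],
    [0,0,0,0.3,0,0,1],
    [0,0,0,0.3,0,0,1],
    [0,0,0,0.3,0,0,1],
    [0,0,0,0.3,0,0,1],
    [0,0,0,0.3,0,0,1],
    [0,0,0,0.3,0,0,1],
    [0,0,0,0.3,0,0,1],
    [0,0,0,0.3,0,0,1],
    [0,0,0,0,0,0,1]
  ]
}}

```text
time: 13.8
tool_pos: [0.5265, -0.0262, 0.1047]
eef_rot: [-0.0, 0.688, 0.726, 0.0]
ft_force: [-1.0, -0.9, -1.2]
width: 0.0634
grasp_force: 50.2
```

```bash
python3 - <<'E'
from gen import *
where()
plan([tcp(.033+.002*i) for i in range(1,12)])
E
```

```text
s 33.5 mm  lateral(right+) -0.01  z -0.01  yaw err 0.03 deg | F along -0.8 right -1.0 z -1.2 | T [-0.02  0.01  0.03] tcp_tilt [0.0001 0.0002] t 13.8 j7 -0.39 grip w 0.0634
11 [0,0,0,0.2,0,0,1],[0,0,0,0.2,0,0,1],[0,0,0,0.2,0,0,1],[0,0,0,0.2,0,0,1],[0,0,0,0.2,0,0,1],[0,0,0,0.2,0.01,0,1],[0,0,0,0.2,0,0,1],[0,0,0,0.2,0.01,0,1],[0,0,0,0.2,0,0,1],[0,0,0,0.2,0.01,0,1],[0,0,0,0.2,0.01,0,1]
```

>>> {"op": "servo_tool", "data": {
  "targets": [
    [0,0,0,0.2,0,0,1],
    [0,0,0,0.2,0,0,1],
    [0,0,0,0.2,0,0,1],
    [0,0,0,0.2,0,0,1],
    [0,0,0,0.2,0,0,1],
    [0,0,0,0.2,0.01,0,1],
    [0,0,0,0.2,0,0,1],
    [0,0,0,0.2,0.01,0,1],
    [0,0,0,0.2,0,0,1],
    [0,0,0,0.2,0.01,0,1],
    [0,0,0,0.2,0.01,0,1],
    [0,0,0,0,0,0,1]
  ]
}}

```text
time: 15.0
tool_pos: [0.5258, -0.0044, 0.1046]
eef_rot: [-0.0, 0.688, 0.726, 0.0]
ft_force: [0.4, -0.9, -0.7]
width: 0.0633
grasp_force: 50.2
```

```bash
python3 - <<'E'
from gen import *
where()
plan([tcp(.055+.002*i) for i in range(1,9)])
E
```

```text
s 55.0 mm  lateral(right+) 0.08  z -0.05  yaw err 0.04 deg | F along -0.9 right 0.4 z -0.7 | T [ 0.02 -0.04 -0.  ] tcp_tilt [0.0001 0.0002] t 15.0 j7 -0.43 grip w 0.0633
8 [0,0,1.7,0.2,0.01,0,1],[0,0,2.3,0.2,0.01,0,1],[0,0,2.3,0.2,0.01,0,1],[0,0,2.3,0.19,0.01,0,1],[0,0,2.3,0.2,0.01,0,1],[0,0,2.2,0.2,0.01,0,1],[0,0,2.3,0.2,0.01,0,1],[0,0,2.3,0.19,0.01,0,1]
```

I'll refine the targets so the ring's axis follows the chord of the tube inside it. That is the best fit at the bend entries and exits.

```bash
cat >> gen.py <<'E'
def P2(s):
    h=np.interp(s,S,W[:,2]);x=np.interp(s,S,W[:,0]);y=np.interp(s,S,W[:,1])
    return np.array([x+min(s,0)*np.sin(h),y+min(s,0)*np.cos(h)])
def at(s,dl=0,z=None):
    w=np.array([P2(s+t) for t in np.linspace(-.012,.012,25)]);d=w[-1]-w[0];h=np.arctan2(*d)
    n=np.array([np.cos(h),-np.sin(h)]);c=P2(s);l=(w-c)@n
    return np.r_[c+n*((l.max()+l.min())/2+dl),q[4] if z is None else z],h
E
rm cmd.pkl; python3 - <<'E'
from gen import *
where()
plan([tcp(.055+.002*i) for i in range(1,11)])
E
```

```text
s 55.0 mm  lateral(right+) 0.13  z -0.05  yaw err -3.12 deg | F along -0.9 right 0.4 z -0.7 | T [ 0.02 -0.04 -0.  ] tcp_tilt [0.0001 0.0002] t 15.0 j7 -0.43 grip w 0.0633
10 [0,0,4.3,0.19,0.01,-0.01,1],[0,0,1.4,0.19,0,0,1],[0,0,1.6,0.2,0.01,0,1],[0,0,1.7,0.2,0.01,0,1],[0,0,2,0.2,0.01,0,1],[0,0,2.1,0.2,0,0,1],[0,0,2.3,0.19,0.01,0,1],[0,0,2.3,0.2,0.01,0,1],[0,0,2.3,0.2,0,0,1],[0,0,2.3,0.19,0.01,0,1]
```

>>> {"op": "servo_tool", "data": {
  "targets": [
    [0,0,4.3,0.19,0.01,-0.01,1],
    [0,0,1.4,0.19,0,0,1],
    [0,0,1.6,0.2,0.01,0,1],
    [0,0,1.7,0.2,0.01,0,1],
    [0,0,2,0.2,0.01,0,1],
    [0,0,2.1,0.2,0,0,1],
    [0,0,2.3,0.19,0.01,0,1],
    [0,0,2.3,0.2,0.01,0,1],
    [0,0,2.3,0.2,0,0,1],
    [0,0,2.3,0.19,0.01,0,1],
    [0,0,0,0,0,0,1]
  ]
}}

```text
time: 16.1
tool_pos: [0.5291, 0.0149, 0.1048]
eef_rot: [0.0, 0.816, 0.579, 0.0]
ft_force: [-0.0, -0.4, -1.0]
width: 0.0634
grasp_force: 50.3
```

```bash
python3 - <<'E'
from gen import *
where()
plan([tcp(.075+.002*i) for i in range(1,9)])
E
```

```text
s 75.0 mm  lateral(right+) 0.12  z 0.11  yaw err 0.03 deg | F along -0.4 right 0.1 z -1.0 | T [-0.03 -0.03  0.06] tcp_tilt [0.0003 0.0001] t 16.1 j7 -0.80 grip w 0.0634
8 [0,0,2.3,0.2,0,0,1],[0,0,2.3,0.2,0.01,0,1],[0,0,2.3,0.19,0.01,0,1],[0,0,2.3,0.2,0,0,1],[0,0,2.3,0.2,0.01,0,1],[0,0,2.3,0.2,0,0,1],[0,0,2.3,0.19,0.01,0,1],[0,0,2.2,0.2,0,0,1]
```

>>> {"op": "servo_tool", "data": {
  "targets": [
    [0,0,2.3,0.2,0,0,1],
    [0,0,2.3,0.2,0.01,0,1],
    [0,0,2.3,0.19,0.01,0,1],
    [0,0,2.3,0.2,0,0,1],
    [0,0,2.3,0.2,0.01,0,1],
    [0,0,2.3,0.2,0,0,1],
    [0,0,2.3,0.19,0.01,0,1],
    [0,0,2.2,0.2,0,0,1],
    [0,0,0,0,0,0,1]
  ]
}}

```text
time: 17.0
tool_pos: [0.5367, 0.0284, 0.1048]
eef_rot: [0.0, 0.897, 0.442, 0.0]
ft_force: [0.6, 0.2, -0.5]
width: 0.0635
grasp_force: 50.3
```

```bash
python3 - <<'E'
from gen import *
where()
plan([tcp(.091+.002*i) for i in range(1,10)])
E
```

```text
s 91.0 mm  lateral(right+) 0.19  z 0.08  yaw err -0.05 deg | F along 0.5 right 0.3 z -0.5 | T [-0.    0.01  0.02] tcp_tilt [0.0002 0.0001] t 17.0 j7 -1.10 grip w 0.0635
9 [0,0,2.3,0.2,0.01,0,1],[0,0,2.3,0.19,0.01,0,1],[0,0,2.3,0.2,0,0,1],[0,0,2.1,0.2,0.01,0,1],[0,0,1.9,0.2,0,0,1],[0,0,1.7,0.19,0,0,1],[0,0,1.5,0.2,0,0,1],[0,0,1.3,0.2,0,0,1],[0,0,1.2,0.2,0,0,1]
```

>>> {"op": "servo_tool", "data": {
  "targets": [
    [0,0,2.3,0.2,0.01,0,1],
    [0,0,2.3,0.19,0.01,0,1],
    [0,0,2.3,0.2,0,0,1],
    [0,0,2.1,0.2,0.01,0,1],
    [0,0,1.9,0.2,0,0,1],
    [0,0,1.7,0.19,0,0,1],
    [0,0,1.5,0.2,0,0,1],
    [0,0,1.3,0.2,0,0,1],
    [0,0,1.2,0.2,0,0,1],
    [0,0,0,0,0,0,1]
  ]
}}

```text
time: 18.0
tool_pos: [0.5498, 0.0406, 0.1048]
eef_rot: [-0.0, 0.952, 0.307, 0.0]
ft_force: [-0.5, -0.1, -0.5]
width: 0.0629
grasp_force: 50.3
```

```bash
python3 - <<'E'
from gen import *
where()
plan([tcp(.109+.002*i) for i in range(1,10)])
E
```

```text
s 109.0 mm  lateral(right+) 0.30  z 0.05  yaw err 0.09 deg | F along -0.5 right -0.2 z -0.5 | T [-0.    0.04  0.03] tcp_tilt [0.0003 0.0001] t 18.0 j7 -1.38 grip w 0.0629
9 [0,0,0.9,0.2,0,0,1],[0,0,0.7,0.2,0,0,1],[0,0,0.6,0.2,0,0,1],[0,0,0.3,0.2,0,0,1],[0,0,0,0.2,0,0,1],[0,0,-0.4,0.2,0,0,1],[0,0,-0.6,0.2,0,0,1],[0,0,-0.7,0.2,-0.01,0,1],[0,0,-1,0.2,0,0,1]
```

>>> {"op": "servo_tool", "data": {
  "targets": [
    [0,0,0.9,0.2,-0.02,0,1],
    [0,0,0.7,0.2,-0.01,0,1],
    [0,0,0.6,0.2,0,0,1],
    [0,0,0.3,0.2,0,0,1],
    [0,0,0,0.2,0,0,1],
    [0,0,-0.4,0.2,0,0,1],
    [0,0,-0.6,0.2,0,0,1],
    [0,0,-0.7,0.2,-0.01,0,1],
    [0,0,-1,0.2,0,0,1],
    [0,0,0,0,0,0,1]
  ]
}}

```text
time: 19.0
tool_pos: [0.5644, 0.051, 0.1048]
eef_rot: [-0.0, 0.951, 0.31, 0.0]
ft_force: [0.5, 0.5, -0.6]
width: 0.0632
grasp_force: 50.3
```

```bash
python3 - <<'E'
from gen import *
where()
plan([tcp(.127+.002*i) for i in range(1,10)])
E
```

```text
s 127.0 mm  lateral(right+) 0.05  z 0.05  yaw err -0.03 deg | F along 0.7 right -0.1 z -0.6 | T [ 0.04 -0.02  0.06] tcp_tilt [0.0003 0.0003] t 19.0 j7 -1.39 grip w 0.0632
9 [0,0,-1.2,0.2,-0.01,0,1],[0,0,-1.3,0.2,0,0,1],[0,0,-1.5,0.19,-0.01,0,1],[0,0,-1.8,0.2,-0.01,0,1],[0,0,-1.9,0.2,-0.01,0,1],[0,0,-2.1,0.2,0,0,1],[0,0,-2.3,0.19,-0.01,0,1],[0,0,-2.3,0.2,-0.01,0,1],[0,0,-2.3,0.2,0,0,1]
```

>>> {"op": "servo_tool", "data": {
  "targets": [
    [0,0,-1.2,0.2,-0.01,0,1],
    [0,0,-1.3,0.2,0,0,1],
    [0,0,-1.5,0.19,-0.01,0,1],
    [0,0,-1.8,0.2,-0.01,0,1],
    [0,0,-1.9,0.2,-0.01,0,1],
    [0,0,-2.1,0.2,0,0,1],
    [0,0,-2.3,0.19,-0.01,0,1],
    [0,0,-2.3,0.2,-0.01,0,1],
    [0,0,-2.3,0.2,0,0,1],
    [0,0,0,0,0,0,1]
  ]
}}

```text
time: 20.0
tool_pos: [0.5771, 0.0635, 0.1047]
eef_rot: [-0.0, 0.896, 0.445, 0.0]
ft_force: [-0.7, 0.2, -0.5]
width: 0.0629
grasp_force: 50.3
```

```bash
python3 - <<'E'
from gen import *
where()
plan([tcp(.145+.002*i) for i in range(1,11)])
E
```

```text
s 145.0 mm  lateral(right+) -0.00  z 0.02  yaw err -0.10 deg | F along -0.2 right -0.7 z -0.5 | T [0.   0.   0.04] tcp_tilt [0.0002 0.0004] t 20.0 j7 -1.15 grip w 0.0629
10 [0,0,-2.3,0.2,-0.01,0,1],[0,0,-2.3,0.19,0,0,1],[0,0,-2.3,0.2,-0.01,0,1],[0,0,-2.2,0.2,-0.01,0,1],[0,0,-2.3,0.19,0,0,1],[0,0,-2.3,0.2,-0.01,0,1],[0,0,-2.3,0.2,0,0,1],[0,0,-2.3,0.2,-0.01,0,1],[0,0,-2.3,0.19,-0.01,0,1],[0,0,-2.3,0.2,0,0,1]
```

>>> {"op": "servo_tool", "data": {
  "targets": [
    [0,0,-2.3,0.2,-0.01,0,1],
    [0,0,-2.3,0.19,0,0,1],
    [0,0,-2.3,0.2,-0.01,0,1],
    [0,0,-2.2,0.2,-0.01,0,1],
    [0,0,-2.3,0.19,0,0,1],
    [0,0,-2.3,0.2,-0.01,0,1],
    [0,0,-2.3,0.2,0,0,1],
    [0,0,-2.3,0.2,-0.01,0,1],
    [0,0,-2.3,0.19,-0.01,0,1],
    [0,0,-2.3,0.2,0,0,1],
    [0,0,0,0,0,0,1]
  ]
}}

```text
time: 21.1
tool_pos: [0.5852, 0.0811, 0.1047]
eef_rot: [-0.0, 0.79, 0.613, 0.0]
ft_force: [0.9, 1.1, -1.5]
width: 0.0633
grasp_force: 50.3
```

```bash
python3 - <<'E'
from gen import *
where()
plan([tcp(.165+.002*i) for i in range(1,16)])
E
```

```text
s 165.0 mm  lateral(right+) -0.12  z -0.02  yaw err 0.01 deg | F along 1.3 right 0.6 z -1.5 | T [0.01 0.   0.01] tcp_tilt [-0.0001  0.0003] t 21.1 j7 -0.84 grip w 0.0633
15 [0,0,-2.3,0.2,-0.01,0,1],[0,0,-2.1,0.19,0,0,1],[0,0,-1.7,0.2,0,0,1],[0,0,-1.5,0.2,0,0,1],[0,0,-1.3,0.2,0,0,1],[0,0,-1.1,0.2,0,0,1],[0,0,-0.9,0.2,0,0,1],[0,0,-0.7,0.2,0,0,1],[0,0,-0.5,0.2,0.01,0,1],[0,0,-0.4,0.2,-0.01,0,1],[0,0,-0.1,0.2,0,0,1],[0,0,0,0.2,0,0,1],[0,0,0.2,0.2,0,0,1],[0,0,0.3,0.2,0,0,1],[0,0,0,0.2,0,0,1]
```

>>> {"op": "servo_tool", "data": {
  "targets": [
    [0,0,-2.3,0.2,0,0,1],
    [0,0,-2.1,0.19,0,0,1],
    [0,0,-1.7,0.2,0,0,1],
    [0,0,-1.5,0.2,0,0,1],
    [0,0,-1.3,0.2,0,0,1],
    [0,0,-1.1,0.2,0,0,1],
    [0,0,-0.9,0.2,0,0,1],
    [0,0,-0.7,0.2,0,0,1],
    [0,0,-0.5,0.2,0.01,0,1],
    [0,0,-0.4,0.2,-0.01,0,1],
    [0,0,-0.1,0.2,0,0,1],
    [0,0,0,0.2,0,0,1],
    [0,0,0.2,0.2,0,0,1],
    [0,0,0.3,0.2,0,0,1],
    [0,0,0,0.2,0,0,1],
    [0,0,0,0,0,0,1]
  ]
}}

```text
time: 22.7
tool_pos: [0.5879, 0.1111, 0.1048]
eef_rot: [-0.0, 0.721, 0.693, 0.0]
ft_force: [-0.1, -0.4, -0.3]
width: 0.063
grasp_force: 50.3
```

```bash
python3 - <<'E'
from gen import *
where()
plan([tcp(.195+.003*i) for i in range(1,18)])
E
```

```text
s 195.5 mm  lateral(right+) -0.05  z 0.09  yaw err 0.02 deg | F along -0.4 right -0.1 z -0.3 | T [0.03 0.01 0.02] tcp_tilt [0.0001 0.0003] t 22.7 j7 -0.70 grip w 0.0630
17 [0,0,0,0.3,0,0,1],[0,0,0,0.3,0,0,1],[0,0,0,0.3,0,0,1],[0,0,0,0.3,0,0,1],[0,0,0,0.3,0,0,1],[0,0,0,0.3,0,0,1],[0,0,0,0.3,0,0,1],[0,0,0,0.3,0,0,1],[0,0,0,0.3,0,0,1],[0,0,0,0.3,0,0,1],[0,0,0,0.3,0,0,1],[0,0,0,0.3,0,0,1],[0,0,0,0.3,0,0,1],[0,0,0,0.3,0,0,1],[0,0,0,0.3,0,0,1],[0,0,0,0.3,0,0,1],[0,0,0,0.3,0,0,1]
```

It is round both bends. Advancing to about 10 mm short of the collar.

>>> {"op": "servo_tool", "data": {
  "targets": [
    [0,0,0,0.3,0,0,1],
    [0,0,0,0.3,0,0,1],
    [0,0,0,0.3,0,0,1],
    [0,0,0,0.3,0,0,1],
    [0,0,0,0.3,0,0,1],
    [0,0,0,0.3,0,0,1],
    [0,0,0,0.3,0,0,1],
    [0,0,0,0.3,0,0,1],
    [0,0,0,0.3,0,0,1],
    [0,0,0,0.3,0,0,1],
    [0,0,0,0.3,0,0,1],
    [0,0,0,0.3,0,0,1],
    [0,0,0,0.3,0,0,1],
    [0,0,0,0.3,0,0,1],
    [0,0,0,0.3,0,0,1],
    [0,0,0,0.3,0,0,1],
    [0,0,0,0.1,0,0,1],
    [0,0,0,0,0,0,1]
  ]
}}

```text
time: 24.5
tool_pos: [0.5898, 0.1598, 0.1047]
eef_rot: [-0.0, 0.721, 0.693, 0.0]
ft_force: [-0.4, -0.0, -1.1]
width: 0.0634
grasp_force: 50.3
```

```bash
python3 - <<'E'
from gen import *
where()
p=get_image("wrist");cv2.imwrite("pics/w6.png",p["pixels"][:,:,::-1])
E
```

```text
s 244.0 mm  lateral(right+) -0.03  z 0.02  yaw err 0.03 deg | F along -0.0 right -0.4 z -1.1 | T [-0.01  0.02 -0.01] tcp_tilt [-0.      0.0001] t 24.5 j7 -0.78 grip w 0.0634
```

View pics/w6.png

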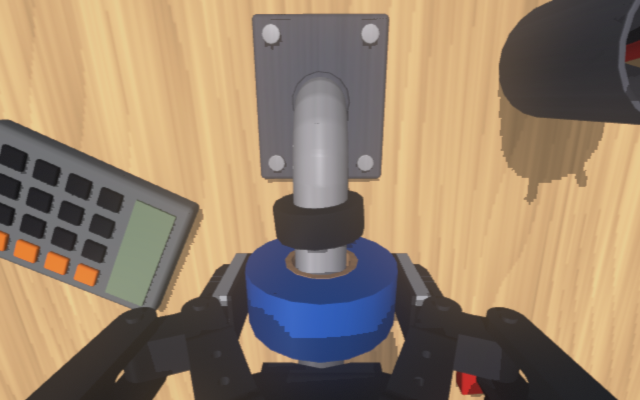

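The tube runs centrally through the bore at (321,262), and the collar is just ahead at (318,222).

>>> {"op": "servo_tool", "data": {
  "targets": [
    [0,0,0,0.2,0,0,1],
    [0,0,0,0.2,0,0,1],
    [0,0,0,0.2,0,0,1],
    [0,0,0,0.2,0,0,1],
    [0,0,0,0.1,0,0,1],
    [0,0,0,0.1,0,0,1],
    [0,0,0,0,0,0,1],
    [0,0,0,0,0,0,1]
  ]
}}

```text
time: 25.35
tool_pos: [0.5903, 0.1695, 0.1047]
eef_rot: [0.0, 0.721, 0.693, -0.0]
ft_force: [-0.2, 0.3, -0.0]
width: 0.0634
grasp_force: 50.3
```

>>> {"op": "servo_tool", "data": {
  "targets": [
    [0,0,0,0.05,0,0,1],
    [0,0,0,0.05,0,0,1],
    [0,0,0,0,0,0,1],
    [0,0,0,0,0,0,1]
  ]
}}

```text
time: 25.75
tool_pos: [0.5904, 0.1705, 0.1047]
eef_rot: [0.0, 0.721, 0.693, 0.0]
ft_force: [-0.5, -0.6, -1.0]
width: 0.0631
grasp_force: 50.3
```

>>> {"op": "servo_tool", "data": {
  "targets": [
    [0,0,0,0.05,0,0,1],
    [0,0,0,0.05,0,0,1],
    [0,0,0,0,0,0,1],
    [0,0,0,0,0,0,1]
  ]
}}

```text
time: 26.15
tool_pos: [0.5904, 0.1711, 0.1047]
eef_rot: [0.0, 0.721, 0.693, -0.0]
ft_force: [-0.5, -3.0, -0.2]
width: 0.0628
grasp_force: 50.3
```

>>> {"op": "servo_tool", "data": {
  "targets": [
    [0,0,0,0.05,0,0,1],
    [0,0,0,0,0,0,1],
    [0,0,0,0,0,0,1]
  ]
}}

```text
time: 26.45
tool_pos: [0.5904, 0.1712, 0.1047]
eef_rot: [0.0, 0.721, 0.693, -0.001]
ft_force: [-1.0, -4.4, 2.1]
width: 0.0633
grasp_force: 50.5
```

>>> {"op": "servo_tool", "data": {
  "targets": [
    [0,0,0,0.05,0,0,1],
    [0,0,0,0,0,0,1],
    [0,0,0,0,0,0,1]
  ]
}}

```text
time: 26.75
tool_pos: [0.5904, 0.1711, 0.1046]
eef_rot: [0.001, 0.721, 0.693, -0.001]
ft_force: [-2.0, -5.1, 2.9]
width: 0.0631
grasp_force: 50.6
```

>>> {"op": "servo_tool", "data": {
  "targets": [
    [0,0,0,0.05,0,0,1],
    [0,0,0,0,0,0,1],
    [0,0,0,0,0,0,1]
  ]
}}

```text
time: 27.05
tool_pos: [0.5904, 0.1712, 0.1046]
eef_rot: [0.001, 0.721, 0.693, -0.001]
ft_force: [-0.8, -5.8, 2.6]
width: 0.0632
grasp_force: 50.7
```

>>> {"op": "servo_tool", "data": {
  "targets": [
    [0,0,0,0.05,0,0,1],
    [0,0,0,0,0,0,1],
    [0,0,0,0,0,0,1]
  ]
}}

```text
time: 27.35
tool_pos: [0.5904, 0.1712, 0.1046]
eef_rot: [0.001, 0.721, 0.692, -0.001]
ft_force: [-1.1, -6.7, 3.5]
width: 0.063
grasp_force: 50.7
```

>>> {"op": "servo_tool", "data": {
  "targets": [
    [0,0,0,0.05,0,0,1],
    [0,0,0,0,0,0,1],
    [0,0,0,0,0,0,1],
    [0,0,0,0,0,0,1]
  ]
}}

```text
time: 27.75
tool_pos: [0.5904, 0.1712, 0.1046]
eef_rot: [0.001, 0.722, 0.692, -0.002]
ft_force: [-2.1, -7.6, 3.9]
width: 0.0632
grasp_force: 50.8
```

```bash
python3 - <<'E'
from gen import *
where()
p=get_image("wrist");pickle.dump(p,open("w7.pkl","wb"))
E
python3 ring.py w7
```

```text
s 255.5 mm  lateral(right+) 0.09  z -0.12  yaw err 0.14 deg | F along -7.7 right -1.8 z 3.9 | T [-1.71  0.47  0.22] tcp_tilt [-0.0011 -0.0041] t 27.8 j7 -0.80 grip w 0.0632
w7 11667 ring in tool (mm) [  0.28   0.7  -16.03] axis tilt y,z deg [-0.03 -0.19] rms 0.0004002171570267489
```

>>> {"op": "servo_tool", "data": {
  "targets": [
    [0,0,0,0.06,0,0,1],
    [0,0,0,0.06,0,0,1],
    [0,0,0,0,0,0,1],
    [0,0,0,0,0,0,1],
    [0,0,0,0,0,0,1],
    [0,0,0,0,0,0,1]
  ]
}}

```text
time: 28.4
tool_pos: [0.5904, 0.1712, 0.1045]
eef_rot: [0.002, 0.722, 0.692, -0.003]
ft_force: [-3.4, -10.6, 4.9]
width: 0.063
grasp_force: 51.0
```

>>> {"op": "servo_tool", "data": {
  "targets": [
    [0,0,0,-0.1,0,0,1],
    [0,0,0,-0.1,0,0,1],
    [0,0,0,-0.1,0,0,1],
    [0,0,0,-0.06,0,0.05,1],
    [0,0,0,0,0,0.05,1],
    [0,0,0,0,0,0.05,1],
    [0,0,0,0,0,0,1],
    [0,0,0,0,0,0,1]
  ]
}}

```text
time: 29.2
tool_pos: [0.5906, 0.1712, 0.1032]
eef_rot: [0.0, 0.721, 0.693, -0.0]
ft_force: [1.2, -4.6, 2.5]
width: 0.0626
grasp_force: 50.6
```

```bash
python3 - <<'E'
from gen import *
where()
E
```

```text
s 255.5 mm  lateral(right+) 0.29  z -1.48  yaw err 0.06 deg | F along -4.6 right 1.3 z 2.5 | T [-1.03  0.14  0.12] tcp_tilt [ 0.0003 -0.0007] t 29.2 j7 -0.79 grip w 0.0626
```

>>> {"op": "servo_tool", "data": {
  "targets": [
    [0,0,0,-0.06,0,0,1],
    [0,0,0,-0.05,0,0,1],
    [0,0,0,0,0,0,1],
    [0,0,0,0,0,0,1]
  ]
}}

```text
time: 29.6
tool_pos: [0.5906, 0.1712, 0.1033]
eef_rot: [-0.0, 0.721, 0.693, 0.001]
ft_force: [1.8, -2.1, -0.1]
width: 0.063
grasp_force: 50.4
```

>>> {"op": "servo_tool", "data": {
  "targets": [
    [0,0,0,0,0,0,-1],
    [0,0,0,0,0,0,-1],
    [0,0,0,0,0,0,-1],
    [0,0,0,0,0,0,-1],
    [0,0,0,0,0,0,-1],
    [0,0,0,0,0,0,-1],
    [0,0,0,0,0,0,-1],
    [0,0,0,0,0,0,-1]
  ]
}}

```text
time: 30.4
tool_pos: [0.5903, 0.1705, 0.1032]
eef_rot: [-0.0, 0.721, 0.693, -0.0]
ft_force: [-0.1, 0.2, 0.8]
width: 0.0854
grasp_force: 0.0
```

```bash
python3 - <<'E'
from gen import *
where()
p=get_image("wrist");pickle.dump(p,open("w8.pkl","wb"));cv2.imwrite("pics/w8.png",p["pixels"][:,:,::-1])
E
python3 ring.py w8
```

```text
s 254.5 mm  lateral(right+) 0.05  z -1.51  yaw err 0.06 deg | F along 0.2 right -0.1 z 0.8 | T [ 0.03 -0.02 -0.03] tcp_tilt [-0.  0.] t 30.4 j7 -0.79 grip w 0.0854
w8 10381 ring in tool (mm) [  0.75   0.48 -14.58] axis tilt y,z deg [-0.36 -0.1 ] rms 0.0004209928788304855
```

View pics/w8.png

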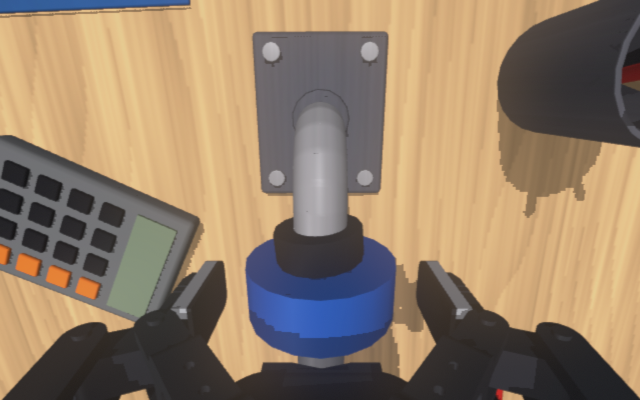

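The ring is released, hanging flush on the collar at (320,260), and the fingers are clear on both sides. Retreating straight up.

>>> {"op": "servo_tool", "data": {
  "targets": [
    [0,0,0,0,0,-0.5,-1],
    [0,0,0,0,0,-1,-1],
    [0,0,0,0,0,-2,-1],
    [0,0,0,0,0,-3,-1],
    [0,0,0,0,0,-4,-1],
    [0,0,0,0,0,-4,-1],
    [0,0,0,0,0,0,-1],
    [0,0,0,0,0,0,-1],
    [0,0,0,0,0,0,-1],
    [0,0,0,0,0,0,-1]
  ]
}}

```text
time: 31.45
tool_pos: [0.5895, 0.17, 0.2468]
eef_rot: [-0.001, 0.721, 0.693, -0.001]
ft_force: [-0.2, -0.1, -0.6]
width: 0.0851
grasp_force: 0.0
```

```bash
python3 - <<'E'
from gen import *
from scipy.optimize import least_squares
p=get_image("wrist");hsv=cv2.cvtColor(p["pixels"],cv2.COLOR_RGB2HSV)
m=(hsv[...,0]>105)&(hsv[...,0]<130)&(hsv[...,1]>120);X,u,v=cloud(p,m);X=X[(X[:,2]>.09)&(X[:,2]<.17)&(abs(X[:,0]-.59)<.05)&(abs(X[:,1]-.17)<.05)]
print(len(X),X.min(0).round(4),X.max(0).round(4),"expected centre cam",np.array(P2(.2555))+[.0008,.00115])
D=X[:,2]>.125;w=-np.sin(q[2])*0+X[D,1];print(np.percentile(w,[1,50,99]).round(4))
E
```

```text
1710 [0.5641 0.1593 0.1343] [0.613  0.1839 0.1519] expected centre cam [0.59109582 0.17189587]
[0.1601 0.1721 0.1834]
```

The ring spans y 0.160–0.183, centred at 0.172 and still against the collar. Handing in.

```bash
python3 -c "
from bench import *
print(close_job())"
```

```text
the job is handed in; nothing more can be done
None
```

The blue roll is round both bends and hangs released against the stop collar. It was first held pressed there at up to about 10 N, measured at the wrist. The job is handed in, but no verdict came back.

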